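# Index the specimen carousel by its worm handwheel and bolt it

### The arm

A 6-joint arm with a two-finger parallel gripper is mounted at the origin on the work surface. World frame = base frame: x ahead of the robot, y to its left, z up, the work surface at z = 0. Lengths are in m, angles in rad, forces in N, time in s.
With the tool pointing down it reaches from about 0.35 to 0.775 m from the base axis. Payload 7.3 kg.
Tool frame: the origin (TCP) lies midway between the tips of the shut fingers; the grasp point (between the pads) lies 19 mm behind it; z points along the fingers, x is the direction in which the jaws open and shut, and the axes are right-handed (so a half turn about z gives the same grasp; the last joint's range is limited). The gripper opens to 92 mm and grips with 3 to 60 N. Pads are 19 mm wide; open, the fingers measure 130 mm over their backs; the gripper's body (75 mm by 190 mm) begins 47 mm behind the grasp point.
Start: joints at [-1.481, 0.342, 1.524, -0, 1.275, -0.146], TCP at [0.123, -0.51, 0.227] pointing down, gripper open.
Joint ranges: [-2.53, 2.53], [-0.77, 2.02], [0.04, 2.7], [-1, 4.14], [0.28, 2.66], [-3.11, 3.11]. Speed limits (rad/s): [2.57, 2.57, 3.14, 3.14, 3.14, 3.14].

### API

Orientations are given as a unit quaternion [w, x, y, z].
In Python, from station import status, read_camera, get_calibration, ticket gives the robot as it stands.
- The arm moves only by the tool servo_tool, never from a script. Its argument "plan" is a list of rows, each an object with "jaw": the finger opening in m, from 0 to 0.0918; "dp": the shift along the tool's x, y, z in m, a list of three; "twist": the turn, a rotation vector about the tool's x, y, z in rad, a list of three. A call has 1 to 5 rows; each row shifts and turns the commanded pose from where the row before left it, along the tool's axes as they then stand; what a row does not reach is not made up. A row lasts 1/10 s, in which the tool goes at most 50 mm and 8.59 degrees, less where a joint would pass 70% of its speed; a pose out of reach is approached as far as the arm can. A call is refused whole if a number of a shift passes 0.05 or a number of a turn 0.15, either way. A call with a gripper value outside its range is refused whole. The fingers move at their own pace and stop on an object; "squeeze" is the grip in N (left out, the last holds). Time passes only in rows, so rows that do not move let the fingers close. It gives the time, the measured TCP pose, the force and the opening at its end, in the units of the state.
- status.get_state(): the state, without advancing time (a new reading comes with each control period).
- read_camera(name): name is "scene" or "top" or "wrist"; returns (picture, depth): 420x560x3 uint8, blue, green, red; 420x560 float32, m along the optical axis (not along the pixel's ray), 0 where there is no reading.
- get_calibration(name): a dict with "camera_matrix" (3x3 intrinsics, pixels), "cam_to_world" (4x4, takes a point from camera to world coordinates); the wrist camera has in their place "tool_from_camera" (4x4, takes a point from camera to tool coordinates, whose origin is the TCP and whose axes are the tool frame's). Camera axes: x right, y down, z forward; pixel columns grow to the right and rows downward; lengths in m; the calibration is good to about 2 mm. A picture is of the moment at which its call begins: read the wrist's pose just before it. get_calibration takes no time and is no camera call.
- ticket.hand_in(): hands the job in, once; it reports no verdict.
The state is a dict: "time_s": time; "q": joint angles; "qvel": joint speeds; "joint_torque": joint torques, N m; "tool_pos": TCP position; "orientation": TCP orientation; "wrist_force": force on the tool from outside, world axes, zero at the start; "torque": the same for the moment, N m; "grip_width": opening from 0.0 (shut) to 1.0 (fully open).
Only numpy, scipy, OpenCV 4.12 (cv2) and the standard library are available. Lean on these libraries where they do the work, as an engineer would, in place of code of your own. Each camera call takes 0.05 s, during which the arm holds its last target. There are 200 camera calls.

### The job

Crank the sloping handwheel clockwise, about three turns, until the one tall canister on the carousel has come round by about one place and stands squarely in line with the index bolt; then push the bolt's upright knob fully home into the notch, and let go. Move the carousel only with the handwheel, never by pushing it or what stands on it, and leave the racks, bottles, dishes, beaker and box where they are.

Things in the scene. Friction and masses are not known exactly. Their poses are not given: they have to be found in the camera images.
- machine: Fixed bench machine on a grey deck plate 370 x 470 x 20 mm; origin on the table under it. Its x points away from the operator (from the bolt to the carousel), y to the operator's left, z up. At right (own y = -130 mm) a white console slopes towards the operator and carries the handwheel; at left is the aluminium carousel, its vertical axis at own x = 60, y = 120 mm.
- lamp_head (a point): Lower front edge (middle) of the lamp head, 85 mm wide, 396 mm above the table, reaching from here 75 mm back to a post 140 mm behind. It overhangs the far half of the handwheel: a gripper pointing straight down does not fit at the top of the crank's round; one leaning like the wheel's axis (25 degrees, gripper body towards the operator) does.
- wheel_hub (a point): Point on the handwheel's axis, at the wheel's back. The wheel is 130 mm across, black rim, three steel spokes; rim face 13 mm out along z. The point's z is the wheel's axis, out of the console, leaning 25 degrees (0.44 rad) from vertical towards the operator (machine's -x). The point's x points from the axis to the crank handle and turns with the wheel.
- crank_mid (a point): Middle of the crank handle: a black grip 22 mm in diameter, 60 mm long, parallel to the wheel's axis, 50 mm from it, from 15 to 75 mm out along the axis (this point is 45 mm out). The grip spins freely on its pin, so it can be held with an unchanging tool direction while it is carried round.
- wheel (a joint): Handwheel angle in rad, grows clockwise as seen by an operator facing the wheel. Carousel = wheel / 24, so 3 turns (18.85 rad) make one division. It starts between -3.8 and 3.8; the canister is in line with the bolt at 18.85. Turning takes about 2 N at the crank handle; it stays where it is left.
- carousel (a joint): Carousel angle in rad, grows counter-clockwise seen from above. At 0 the canister stands one division (0.785 rad, an eighth of a turn) before the bolt; at 0.785 it is in line with the bolt. The bolt enters only within about 0.025 of that (or wrongly at the neighbouring notch near 0).
- tray: The carousel's disc, 232 mm across, origin on its axis; its top is 84 mm above the table. Its rim has eight notches 22 mm wide, one at each of the eight places. Seven places hold low white cups 22 mm high; one holds the steel canister. It is driven only through the worm.
- canister (a point): Middle, as seen from above, of the top of the tall steel canister (50 mm across, 75 mm high, top 159 mm above the table), fixed on the carousel 66 mm from its axis.
- bolt_knob (a point): Middle of the index bolt's upright black knob, 24 mm in diameter and 60 mm tall (from 89 to 149 mm above the table, this point at 119). It stands on the operator's side of the carousel, at machine x = -120, y = 120 mm when withdrawn, and slides with the bolt along the machine's +x.
- bolt (a joint): Bolt travel in m: 0 withdrawn (as it starts), 0.025 fully home in a notch. Sliding takes about 3 N, it stays where it is left; it stops at about 0.005 against the rim when no notch is in line.
- rack_a: Loose blue tube rack 70 x 110 x 50 mm with capped tubes (80 mm high over all), left of the machine; leave alone. Origin under its centre.
- rack_b: The same kind of rack, left and farther back; leave alone.
- reagent: Loose amber bottle 66 mm across, 140 mm tall, right of the machine; leave alone. Origin under its centre.
- wash: Loose white bottle 56 mm across, 130 mm tall, right of the machine; leave alone. Origin under its centre.
- tipbox: Loose grey box 85 x 120 x 55 mm, right and near; leave alone.
- dishes: Loose stack of culture dishes 68 mm across, 36 mm high, standing on the machine's deck between wheel and bolt, near the front; leave alone. Origin under its centre.
- beaker: Loose glass beaker 70 mm across, 85 mm high, standing on the deck at the back between wheel and carousel; leave alone. Origin under its centre.

How it is judged:
By the outcome, as a careful person would: the job done as asked, in the order asked, and still so for the second after the job is handed in, with the robot touching nothing.
It also fails if it takes over 69 s, if anything falls off the work surface, if the arm or the gripper's body presses on something with over 40 N, if the wrist force passes 120 N, or if a joint passes its speed limit or range.

## Working session

There is one attempt and no reset: what is moved stays moved. The work goes in short steps, Python scripts to look and compute and a tool call to move; the robot and the scene stay as the last step left them, time stands still between calls to the robot, and variables do not carry over. Pictures are saved under pics/ and viewed, about 8 in all and at most 12, crops included, and the job is handed in when it is done.

Besides the shell and the picture viewer there is one more tool, called as a command line: name --argument value ..., lists and objects as JSON in quotes. servo_tool: Moves the arm, as the interface text tells. Its arguments: {"type":"object","properties":{"plan":{"type":"array","items":{"type":"object","properties":{"jaw":{"type":"number"},"dp":{"type":"array","items":{"type":"number"}},"twist":{"type":"array","items":{"type":"number"}}}}},"squeeze":{"type":"number"}},"required":["plan"]}

```bash
ls; mkdir -p pics; python3 - <<'E'
from station import status, read_camera, get_calibration
import cv2,numpy as np
s=status.get_state();print(s)
for n in("scene","top"):
    im,d=read_camera(n);cv2.imwrite(f"pics/{n}0.png",im);np.save(f"pics/{n}0.npy",d)
    c=get_calibration(n);print(n,c["camera_matrix"],c["cam_to_world"])
print(get_calibration("wrist"))
E
```

```text
pics
{'time_s': 0.0, 'q': array([-1.48102393e+00,  3.42710188e-01,  1.52502535e+00, -5.34981567e-05,
        1.27535452e+00, -1.46003543e-01]), 'qvel': array([-0.00036607, -0.00044909, -0.00054   ,  0.00027519, -0.00123235,
       -0.00084684]), 'joint_torque': array([ 1.63708653e-03, -4.31243634e+01, -2.44217795e+01,  7.20553449e-02,
        5.59853262e-02, -1.14118009e-04]), 'tool_pos': array([ 0.12260629, -0.51007144,  0.22604854]), 'orientation': array([-5.26509797e-04,  7.85369984e-01, -6.19026192e-01, -5.32911674e-04]), 'wrist_force': array([0.73993714, 0.29768956, 0.04942133]), 'torque': array([-0.02941308,  0.03508795, -0.00398409]), 'grip_width': 0.9989402620082769}
scene [[484.24387451   0.         288.60668866]
 [  0.         484.24387451 202.90690424]
 [  0.           0.           1.        ]] [[ 4.20736115e-01  6.46762773e-01 -6.36143881e-01  1.46561386e+00]
 [ 9.07181942e-01 -2.98851968e-01  2.96156081e-01 -4.39604851e-01]
 [ 1.42987753e-03 -7.01701801e-01 -7.12469325e-01  1.32194295e+00]
 [ 0.00000000e+00  0.00000000e+00  0.00000000e+00  1.00000000e+00]]
top [[384.6126
[... 220 characters left out ...]
.91878894e-02  2.34486774e-02]
 [ 1.94948579e-02 -1.59400085e-01 -9.87021562e-01  1.35595697e+00]
 [ 0.00000000e+00  0.00000000e+00  0.00000000e+00  1.00000000e+00]]
{'camera_matrix': array([[361.06040253,   0.        , 276.87109653],
       [  0.        , 361.06040253, 207.37077961],
       [  0.        ,   0.        ,   1.        ]]), 'tool_from_camera': array([[ 9.99997057e-01,  2.41962952e-03,  1.77460908e-04,
         2.17077863e-04],
       [-2.38373868e-03,  9.66279408e-01,  2.57484801e-01,
        -6.77375721e-02],
       [ 4.51541004e-04, -2.57484467e-01,  9.66282332e-01,
        -1.57721329e-01],
       [ 0.00000000e+00,  0.00000000e+00,  0.00000000e+00,
         1.00000000e+00]])}
```

View pics/scene0.png

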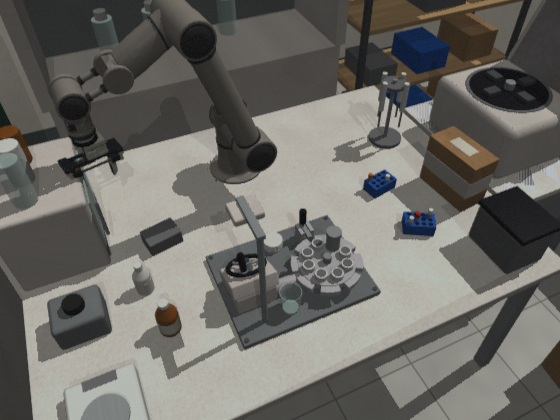

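View pics/top0.png

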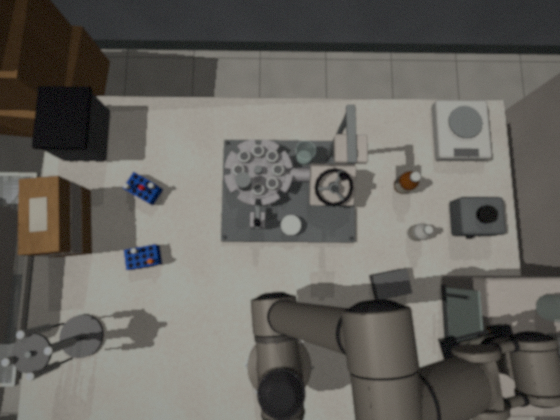

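The scene view shows the wheel at about (245,268) and the bolt knob at (303,216). In the top view the deck spans about (222..357, 140..241), the wheel is at (334,186) and the carousel at (258,170).

```bash
cat > h.py <<'E'
import cv2,numpy as np
from station import get_calibration
def cloud(n,d):
    c=get_calibration(n);K=c["camera_matrix"];T=c["cam_to_world"]
    v,u=np.indices(d.shape);P=np.stack([(u-K[0,2])/K[0,0]*d,(v-K[1,2])/K[1,1]*d,d],-1)
    return P@T[:3,:3].T+T[:3,3]
def ray(n,u,v,z):
    c=get_calibration(n);K=c["camera_matrix"];T=c["cam_to_world"]
    r=T[:3,:3]@np.array([(u-K[0,2])/K[0,0],(v-K[1,2])/K[1,1],1]);o=T[:3,3]
    return o+r*(z-o[2])/r[2]
E
python3 - <<'E'
from h import *
im=cv2.imread("pics/top0.png");d=np.load("pics/top0.npy");W=cloud("top",d)
z=W[...,2]
roi=np.zeros(z.shape,bool);roi[125:255,205:375]=1
deck=roi&(abs(z-.02)<.006)
# deck edges: dark-grey mask
ds=roi&(im.max(2)<110)
m=cv2.morphologyEx(((deck)&ds).astype('uint8'),cv2.MORPH_CLOSE,np.ones((25,25)))
cs,_=cv2.findContours(m,0,2);c=max(cs,key=cv2.contourArea);r=cv2.minAreaRect(c);print(r)
for p in cv2.boxPoints(r):print('corner',ray("top",*p,.02).round(4))
def st(n,mask,W):
    P=W[mask];print(n,len(P),np.median(P,0).round(4),P.mean(0).round(4),P.min(0).round(3),P.max(0).round(3))
sl=lambda a,b,c,e:(np.arange(420)[:,None]>=a)&(np.arange(420)[:,None]<b)&(np.arange(560)>=c)&(np.arange(560)<e)
st('canister',sl(130,220,215,300)&(abs(z-.159)<.008),W)
st('tray',sl(130,220,215,300)&(abs(z-.084)<.004),W)
for lo in(.14,):
  st('knob',sl(195,230,240,285)&(abs(z-.149)<.008),W)
for a in np.arange(.12,.42,.02): 
  k=sl(150,220,300,365)&(z>a)&(z<=a+.02)
  if k.sum():st('wheel%.2f'%a,k,W)
S=cloud("scene",np.load("pics/scene0.npy"))
np.save("pics/S.npy",S)
a=cv2.resize(im[130:250,210:370],None,fx=4.5,fy=4.5,interpolation=2)
cv2.imwrite("pics/t1.png",a)
b=cv2.imread("pics/scene0.png")[190:330,200:380];cv2.imwrite("pics/s1.png",cv2.resize(b,None,fx=4.2,fy=4.2,interpolation=2))
E
```

```text
((288.0, 190.49996948242188), (133.99996948242188, 100.99998474121094), -0.0)
corner [0.4129 0.2017 0.02  ]
corner [0.777  0.2107 0.02  ]
corner [ 0.7804 -0.275   0.02  ]
corner [ 0.4137 -0.2637  0.02  ]
canister 199 [0.5999 0.118  0.1589] [0.5969 0.1173 0.1588] [0.473 0.066 0.151] [0.624 0.141 0.167]
tray 1736 [0.639  0.0662 0.0834] [0.6395 0.0698 0.0835] [ 0.482 -0.066  0.08 ] [0.76  0.186 0.088]
knob 45 [0.4673 0.0728 0.1493] [0.4675 0.0733 0.1494] [0.457 0.063 0.144] [0.48  0.086 0.154]
wheel0.12 681 [ 0.6229 -0.1656  0.131 ] [ 0.6162 -0.1719  0.1304] [ 0.549 -0.252  0.12 ] [ 0.662 -0.102  0.14 ]
wheel0.14 236 [ 0.6182 -0.1757  0.1468] [ 0.6136 -0.1751  0.1478] [ 0.566 -0.235  0.14 ] [ 0.65 -0.12  0.16]
wheel0.16 13 [ 0.6248 -0.187   0.167 ] [ 0.6238 -0.1832  0.1669] [ 0.61 -0.2   0.16] [ 0.634 -0.157  0.175]
wheel0.18 16 [ 0.6117 -0.1918  0.1895] [ 0.6094 -0.1923  0.1902] [ 0.589 -0.201  0.181] [ 0.619 -0.185  0.199]
wheel0.20 40 [ 0.5981 -0.1953  0.2069] [ 0.5983 -0.1956  0.207 ] [ 0.588 -0.205  0.201] [ 0.611 -0.187  0.213]
wheel0.38 3 [ 0.5874 -0.1963  0.3996] [ 0.5968 -0.1791  0.3993] [ 0.587 -0.206  0.398] [ 0.616 -0.135  0.4  ]
wheel0.40 264 [ 0.5995 -0.1596  0.4171] [ 0.5997 -0.1686  0.4159] [ 0.584 -0.211  0.4  ] [ 0.62  -0.134  0.42 ]
```

View pics/t1.png

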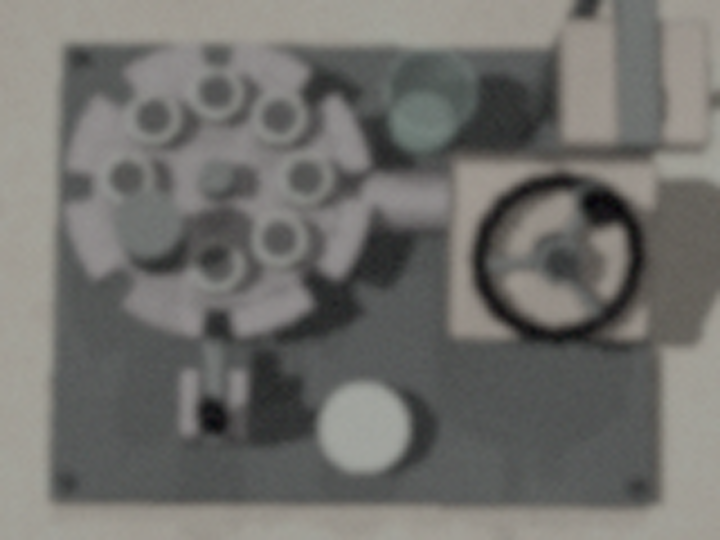

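View pics/s1.png

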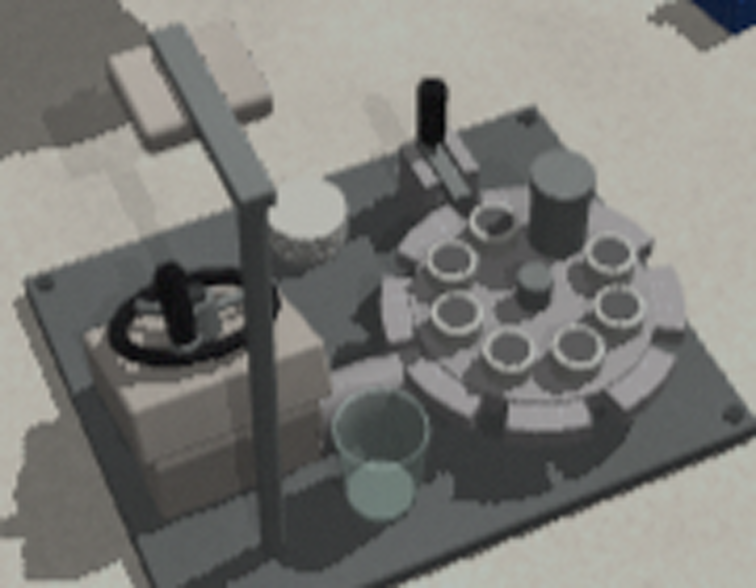

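```bash
cat >> h.py <<'E'
from scipy.spatial.transform import Rotation as R
def tool():
    from station import status
    s=status.get_state();o=s["orientation"];return s,np.array(s["tool_pos"]),R.from_quat(o,scalar_first=True)
def err(p,Rt):
    s,t,Rc=tool()
    print("t",round(s["time_s"],2),"tcp",t.round(4),"F",s["wrist_force"].round(1),"q",s["q"].round(2),"grip",round(s["grip_width"],3))
    print("dp(tool now)",Rc.inv().apply(p-t).round(4),"dp(target axes)",Rt.inv().apply(p-t).round(4),"twist",(Rc.inv()*Rt).as_rotvec().round(3))
E
python3 - <<'E'
from h import *
from scipy.optimize import least_squares as LS
im=cv2.imread("pics/top0.png");d=np.load("pics/top0.npy");W=cloud("top",d);z=W[...,2]
px=lambda a,b:(a/4.5+210-.4,b/4.5+130-.4)
for n,a in dict(bl=(53,500),br=(657,503),tl=(65,45),tm=(540,46),scrl=(68,483),scrr=(638,486),scrtl=(82,57)).items():print(n,ray("top",*px(*a),.02).round(4))
v,u=np.indices(z.shape)
# tray rim circle fit
k=(u>215)&(u<300)&(v>130)&(v<220)&(abs(z-.084)<.004)&(im.max(2)>90)
P=W[k][:,:2];
from scipy.spatial import ConvexHull
h=P[ConvexHull(P).vertices];f=LS(lambda c:np.hypot(*(h-c).T)-.116,[.647,.073],loss='soft_l1',f_scale=.002);print('tray',f.x,np.abs(f.fun).mean())
# notch: dark gaps near each notch position vs angle
for i in range(1):
  pass
n=np.array([-np.sin(.436),0,np.cos(.436)]);up=np.array([n[2],0,-n[0]]);lf=np.array([0,1,0.])
for nm,WW,I,box in(("top",W,im,(300,365,150,222)),("scene",np.load("pics/S.npy"),cv2.imread("pics/scene0.png"),(215,280,245,282))):
  v,u=np.indices(z.shape);b=(u>box[0])&(u<box[1])&(v>box[2])&(v<box[3])&(I.max(2)<60)
  Q=WW[b];o=Q@n;print(nm,np.histogram(o,bins=np.arange(-.2,.05,.01)))
  np.save(f"pics/Q{nm}.npy",Q)
L=(u>300)&(u<400)&(v>90)&(v<222)&(z>.38)&(z<.46);print('lamp',W[L].min(0),W[L].max(0))
S=np.load("pics/S.npy");L=(abs(S[...,2]-.41)<.03)&(abs(S[...,0]-.6)<.2)&(abs(S[...,1]+.17)<.08);print('lampS',np.percentile(S[L],[1,5,50,95,99],axis=0).round(3))
E
```

```text
bl [0.4139 0.2004 0.02  ]
br [ 0.4124 -0.2657  0.02  ]
tl [0.7786 0.1998 0.02  ]
tm [ 0.7804 -0.1824  0.02  ]
scrl [0.427  0.1892 0.02  ]
scrr [ 0.4255 -0.2514  0.02  ]
scrtl [0.7686 0.186  0.02  ]
tray [0.64725196 0.0719392 ] 0.007588198308231205
top (array([  3,   6,   0,   0,   3,   0,  27, 236,   9,   5,   7,   5,   5,
        32,   3,   0,   0,   0,   0,   0,   0,   0,   0,   0]), array([-2.00000000e-01, -1.90000000e-01, -1.80000000e-01, -1.70000000e-01,
       -1.60000000e-01, -1.50000000e-01, -1.40000000e-01, -1.30000000e-01,
       -1.20000000e-01, -1.10000000e-01, -1.00000000e-01, -9.00000000e-02,
       -8.00000000e-02, -7.00000000e-02, -6.00000000e-02, -5.00000000e-02,
       -4.00000000e-02, -3.00000000e-02, -2.00000000e-02, -1.00000000e-02,
        1.66533454e-16,  1.00000000e-02,  2.00000000e-02,  3.00000000e-02,
        4.00000000e-02]))
scene (array([  6,  12,   0,   0,   0,   7,  80, 167,  37,  20,  32,  33,  33,
        40,  10,  14,  14,  17,  14,  15,  16,  13,  14,  16]), array([-2.00000000e-01, -1.90000000e-01, -1.80000000e-01, -1.70000000e-01,
       -1.60000000e-01, -1.50000000e-01, -1.40000000e-01, -1.30000000e-01,
       -1.20000000e-01, -1.10000000e-01, -1.00000000e-01, -9.00000000e-02,
       -8.00000000e-02, -7.00000000e-02, -6.00000000e-02, -5.00000000e-02,
       -4.00000000e-02, -3.00000000e-02, -2.00000000e-02, -1.00000000e-02,
        1.66533454e-16,  1.00000000e-02,  2.00000000e-02,  3.00000000e-02,
        4.00000000e-02]))
lamp [ 0.58326843 -0.21998595  0.38064434] [ 0.73773577 -0.13400336  0.43082951]
lampS [[ 0.59  -0.218  0.386]
 [ 0.595 -0.215  0.403]
 [ 0.649 -0.179  0.421]
 [ 0.736 -0.14   0.428]
 [ 0.74  -0.135  0.43 ]]
```

```bash
python3 - <<'E'
from h import *
n=np.array([-np.sin(.436),0,np.cos(.436)]);up=np.array([n[2],0,-n[0]]);lf=np.array([0,1,0.])
B=np.array([lf,up,n])
from scipy.optimize import least_squares as LS
for nm in("top","scene"):
    C=np.load(f"pics/Q{nm}.npy")@B.T
    o0=np.median(C[(C[:,2]>-.14)&(C[:,2]<-.11)][:,2])
    r=C[abs(C[:,2]-o0)<.008]
    c0=r[:,:2].mean(0)
    f=LS(lambda c:np.hypot(r[:,0]-c[0],r[:,1]-c[1])-c[2],[*c0,.06],loss='soft_l1',f_scale=.002)
    print(nm,'rim plane',o0.round(4),'centre lf,up',f.x.round(4),'cost',abs(f.fun).mean().round(4))
    A=np.c_[r[:,:2],np.ones(len(r))];print(' tilt resid',np.linalg.lstsq(A,r[:,2],rcond=None)[0].round(3))
    g=C[(C[:,2]>o0+.015)&(C[:,2]<o0+.068)&(np.hypot(C[:,0]-f.x[0],C[:,1]-f.x[1])<.075)]
    t=C[abs(C[:,2]-o0-.062)<.006]
    for q in(g,t): print(' grip rel',len(q),(np.median(q,0)-[*f.x[:2],o0]).round(4),np.percentile(q,[5,95],axis=0).round(3).tolist())
    print(' hub rim world',B.T@[*f.x[:2],o0])
E
```

```text
top rim plane -0.1263 centre lf,up [-0.1761  0.5823  0.0569] cost 0.0023
 tilt resid [-0.009  0.009 -0.133]
 grip rel 57 [-0.0167  0.0499  0.059 ] [[-0.205, 0.623, -0.106], [-0.187, 0.639, -0.06]]
 grip rel 35 [-0.0191  0.0485  0.0613] [[-0.205, 0.622, -0.069], [-0.187, 0.637, -0.06]]
 hub rim world [ 0.58118366 -0.1760944   0.13141566]
scene rim plane -0.1275 centre lf,up [-0.1759  0.5898  0.0575] cost 0.0029
 tilt resid [-0.026 -0.013 -0.126]
 grip rel 126 [-0.0198  0.0474  0.0405] [[-0.205, 0.598, -0.111], [-0.176, 0.643, -0.063]]
 grip rel 44 [-0.0153  0.0501  0.0625] [[-0.203, 0.63, -0.071], [-0.176, 0.784, -0.061]]
 hub rim world [ 0.5884582  -0.1759279   0.13352549]
```

servo_tool --plan '[{"jaw": 0.05,"dp": [0.0,-0.03,-0.02],"twist": [0,0,-0.14]},{"jaw": 0.05,"dp": [0.0,-0.03,-0.02],"twist": [0,0,-0.14]},{"jaw": 0.05,"dp": [0.0,0.0,-0.02],"twist": [0,0,-0.14]},{"jaw": 0.05,"dp": [0,0,-0.02],"twist": [0,0,-0.14]},{"jaw": 0.05,"dp": [0,0,-0.02],"twist": [0,0,-0.14]}]'

```text
time_s: 0.6
tool_pos: [0.18, -0.4921, 0.3272]
orientation: [-0.0, 0.951, -0.309, -0.0]
wrist_force: [-0.2, -0.7, -0.3]
grip_width: 0.611
```

```bash
cat >> h.py <<'E'
n=np.array([-np.sin(.436),0,np.cos(.436)]);up=np.array([n[2],0,-n[0]]);lf=np.array([0,1,0.])
B=np.array([lf,up,n]);RT=R.from_matrix(np.c_[lf,up,-n])
def rows(p,Rt,N):
    err(p,Rt);s,t,Rc=tool();w=(Rc.inv()*Rt).as_rotvec()/N
    for i in range(N):
        Ri=Rc*R.from_rotvec(w*i);print(Ri.inv().apply((p-t)/N).round(3).tolist(),w.round(3).tolist())
E
python3 -c "
from h import *
rows(np.array([.42,-.195,.34]),RT,15)
print(B.T@[-.195,.631,-.0235])"
```

```text
t 0.6 tcp [ 0.18   -0.4921  0.3272] F [-0.2 -0.7 -0.3] q [-1.37  0.28  1.33 -0.    1.53 -0.74] grip 0.611
dp(tool now) [ 0.0194 -0.3814 -0.0127] dp(target axes) [0.2971 0.2229 0.0897] twist [-0.244  0.478 -2.158]
[0.001, -0.025, -0.001] [-0.016, 0.032, -0.144]
[0.005, -0.025, -0.001] [-0.016, 0.032, -0.144]
[0.009, -0.024, -0.001] [-0.016, 0.032, -0.144]
[0.012, -0.022, -0.001] [-0.016, 0.032, -0.144]
[0.015, -0.021, -0.001] [-0.016, 0.032, -0.144]
[0.018, -0.018, -0.001] [-0.016, 0.032, -0.144]
[0.02, -0.015, -0.001] [-0.016, 0.032, -0.144]
[0.022, -0.012, -0.0] [-0.016, 0.032, -0.144]
[0.024, -0.009, 0.0] [-0.016, 0.032, -0.144]
[0.025, -0.005, 0.001] [-0.016, 0.032, -0.144]
[0.025, -0.002, 0.002] [-0.016, 0.032, -0.144]
[0.025, 0.002, 0.002] [-0.016, 0.032, -0.144]
[0.025, 0.005, 0.003] [-0.016, 0.032, -0.144]
[0.024, 0.009, 0.004] [-0.016, 0.032, -0.144]
[0.022, 0.012, 0.005] [-0.016, 0.032, -0.144]
[ 0.58189325 -0.195       0.24518053]
```

servo_tool --plan '[{"jaw": 0.05,"dp": [0.001,-0.025,-0.001],"twist": [-0.016,0.032,-0.144]},{"jaw": 0.05,"dp": [0.005,-0.025,-0.001],"twist": [-0.016,0.032,-0.144]},{"jaw": 0.05,"dp": [0.009,-0.024,-0.001],"twist": [-0.016,0.032,-0.144]},{"jaw": 0.05,"dp": [0.012,-0.022,-0.001],"twist": [-0.016,0.032,-0.144]},{"jaw": 0.05,"dp": [0.015,-0.021,-0.001],"twist": [-0.016,0.032,-0.144]}]'

```text
time_s: 1.1
tool_pos: [0.2609, -0.3932, 0.3297]
orientation: [0.062, 0.995, 0.046, 0.062]
wrist_force: [-0.5, -0.0, -0.8]
grip_width: 0.548
```

servo_tool --plan '[{"jaw": 0.05,"dp": [0.018,-0.018,-0.001],"twist": [-0.016,0.032,-0.144]},{"jaw": 0.05,"dp": [0.02,-0.015,-0.001],"twist": [-0.016,0.032,-0.144]},{"jaw": 0.05,"dp": [0.022,-0.012,0],"twist": [-0.016,0.032,-0.144]},{"jaw": 0.05,"dp": [0.024,-0.009,0],"twist": [-0.016,0.032,-0.144]},{"jaw": 0.05,"dp": [0.025,-0.005,0.001],"twist": [-0.016,0.032,-0.144]}]'

```text
time_s: 1.6
tool_pos: [0.3414, -0.2955, 0.3345]
orientation: [0.115, 0.904, 0.396, 0.116]
wrist_force: [-0.2, 0.4, 0.4]
grip_width: 0.544
```

servo_tool --plan '[{"jaw": 0.05,"dp": [0.025,-0.002,0.002],"twist": [-0.016,0.032,-0.144]},{"jaw": 0.05,"dp": [0.025,0.002,0.002],"twist": [-0.016,0.032,-0.144]},{"jaw": 0.05,"dp": [0.025,0.005,0.003],"twist": [-0.016,0.032,-0.144]},{"jaw": 0.05,"dp": [0.024,0.009,0.004],"twist": [-0.016,0.032,-0.144]},{"jaw": 0.05,"dp": [0.022,0.012,0.005],"twist": [-0.016,0.032,-0.144]}]'

```text
time_s: 2.1
tool_pos: [0.4214, -0.1965, 0.3397]
orientation: [0.152, 0.69, 0.691, 0.154]
wrist_force: [0.1, 0.4, -0.0]
grip_width: 0.547
```

```bash
python3 -c "
from h import *
from station import read_camera
rows(np.array([.45,-.195,.33]),RT,2)
rows(np.array([.582,-.195,.245]),RT,5)
im,d=read_camera('wrist');cv2.imwrite('pics/w1.png',im)"
```

```text
t 2.1 tcp [ 0.4214 -0.1965  0.3397] F [ 0.1  0.4 -0. ] q [-0.82 -0.06  1.77  0.35  1.15 -2.5 ] grip 0.547
dp(tool now) [0.0014 0.0218 0.0209] dp(target axes) [0.0015 0.0218 0.0209] twist [ 0.    -0.002  0.002]
[0.001, 0.011, 0.01] [0.0, -0.001, 0.001]
[0.001, 0.011, 0.01] [0.0, -0.001, 0.001]
t 2.1 tcp [ 0.4214 -0.1965  0.3397] F [ 0.1  0.4 -0. ] q [-0.82 -0.06  1.77  0.35  1.15 -2.5 ] grip 0.547
dp(tool now) [0.001  0.1055 0.1537] dp(target axes) [0.0015 0.1056 0.1537] twist [ 0.    -0.002  0.002]
[0.0, 0.021, 0.031] [0.0, -0.0, 0.0]
[0.0, 0.021, 0.031] [0.0, -0.0, 0.0]
[0.0, 0.021, 0.031] [0.0, -0.0, 0.0]
[0.0, 0.021, 0.031] [0.0, -0.0, 0.0]
[0.0, 0.021, 0.031] [0.0, -0.0, 0.0]
```

View pics/w1.png

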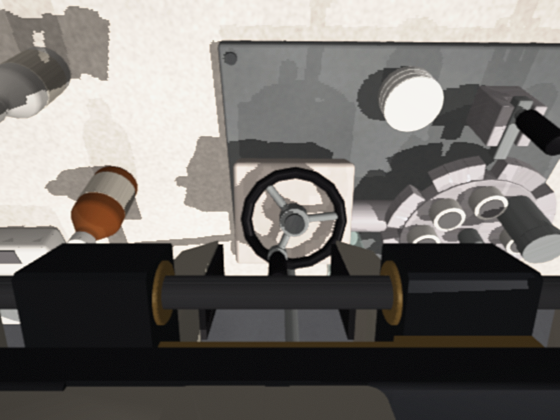

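The wrist view is upside down. It shows the rim centre at about (295,218), the crank at about (278,258), and the knob and canister at upper right.

```bash
python3 -c "
from h import *
c=get_calibration('wrist');K=c['camera_matrix'];T=c['tool_from_camera']
s,t,Rc=tool()
def wr(u,v,o):
    r=Rc.apply(T[:3,:3]@np.array([(u-K[0,2])/K[0,0],(v-K[1,2])/K[1,1],1]));q=t+Rc.apply(T[:3,3])
    k=(o-n@q)/(n@r);return (B@(q+k*r)).round(4)
print(wr(295,218,-.130),wr(278,256,-.068),wr(243,218,-.13),wr(347,218,-.13))"
```

```text
[-0.1705  0.5806 -0.13  ] [-0.1914  0.6042 -0.068 ] [-0.2332  0.5812 -0.13  ] [-0.1077  0.5801 -0.13  ]
```

servo_tool --plan '[{"jaw": 0.05,"dp": [0,0.021,0.03]},{"jaw": 0.05,"dp": [0,0.021,0.031]},{"jaw": 0.05,"dp": [0,0.021,0.031]},{"jaw": 0.05,"dp": [0,0.021,0.031]},{"jaw": 0.05,"dp": [0.001,0.021,0.03]}]'

```text
validation failed for argument at $.pl...
```

```bash
python3 -c "
from h import *
from station import read_camera
err(np.array([.582,-.195,.245]),RT)
im,d=read_camera('wrist');cv2.imwrite('pics/w2.png',im[150:420,100:460])"
```

```text
t 2.15 tcp [ 0.4226 -0.1947  0.3397] F [-0.3  1.2 -0.1] q [-0.82 -0.06  1.77  0.35  1.15 -2.5 ] grip 0.544
dp(tool now) [-0.0021  0.1042  0.1534] dp(target axes) [-0.0003  0.1045  0.1532] twist [ 0.002 -0.006  0.009]
```

View pics/w2.png

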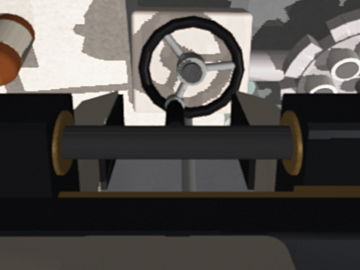

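The wrist view agrees with the estimate to a few mm. I'll go in now, with every field filled in.

servo_tool --plan '[{"jaw": 0.05,"dp": [0,0.021,0.03],"twist": [0,0,0]},{"jaw": 0.05,"dp": [0,0.021,0.031],"twist": [0,0,0]},{"jaw": 0.05,"dp": [0,0.021,0.031],"twist": [0,0,0]},{"jaw": 0.05,"dp": [0,0.021,0.031],"twist": [0,0,0]},{"jaw": 0.05,"dp": [0.001,0.021,0.03],"twist": [0,0,0]}]'

```text
time_s: 2.7
tool_pos: [0.5816, -0.1976, 0.2442]
orientation: [0.152, 0.693, 0.688, 0.153]
wrist_force: [0.3, -0.8, 0.7]
grip_width: 0.543
```

servo_tool --plan '[{"jaw": 0.05,"dp": [0,0,0.03],"twist": [0,0,0]},{"jaw": 0.05,"dp": [0,0,0.03],"twist": [0,0,0]},{"jaw": 0.05,"dp": [0,0,0.015],"twist": [0,0,0]},{"jaw": 0.05,"dp": [0,0,0],"twist": [0,0,0]}]'

```text
time_s: 3.1
tool_pos: [0.6117, -0.1968, 0.175]
orientation: [0.15, 0.693, 0.689, 0.153]
wrist_force: [-0.4, 0.3, -0.2]
grip_width: 0.545
```

```bash
python3 -c "
from h import *
from station import read_camera
err(B.T@[-.195,.631,-.1035],RT)
im,d=read_camera('wrist');a=im[150:420,100:460]
im,d=read_camera('scene');b=cv2.resize(im[190:300,190:310],None,fx=3,fy=3)
cv2.imwrite('pics/w3.png',np.hstack([cv2.resize(a,(440,330)),b]))"
```

```text
t 3.1 tcp [ 0.6117 -0.1968  0.175 ] F [-0.4  0.3 -0.2] q [-0.54  0.41  1.66  0.34  0.72 -2.32] grip 0.545
dp(tool now) [0.0018 0.0026 0.0038] dp(target axes) [0.0018 0.0026 0.0038] twist [-0.004 -0.003 -0.007]
```

View pics/w3.png

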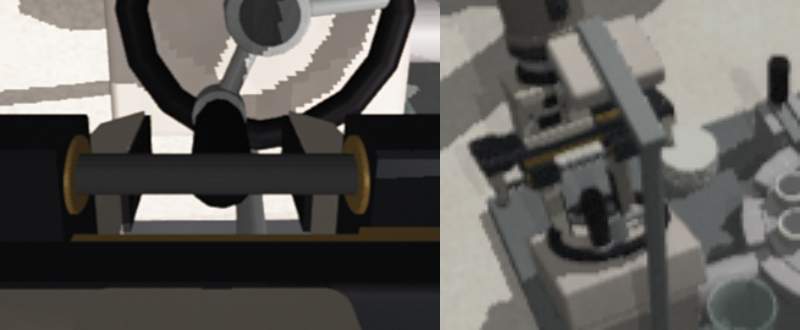

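The grip is between the open fingers, with crank phase about 25° right of top. Closing.

servo_tool --plan '[{"jaw": 0.05,"dp": [0.0,0.003,0.003],"twist": [0,0,0]},{"jaw": 0.015,"dp": [0,0,0],"twist": [0,0,0]},{"jaw": 0.015,"dp": [0,0,0],"twist": [0,0,0]},{"jaw": 0.015,"dp": [0,0,0],"twist": [0,0,0]},{"jaw": 0.015,"dp": [0,0,0],"twist": [0,0,0]}]' --squeeze 15

```text
time_s: 3.7
tool_pos: [0.6165, -0.1967, 0.1764]
orientation: [0.152, 0.692, 0.689, 0.154]
wrist_force: [0.2, 1.1, 0.1]
grip_width: 0.247
```

```bash
python3 -c "
from h import *
err(B.T@[-.195,.631,-.1035],RT)
print(B@tool()[1])"
```

```text
t 3.7 tcp [ 0.6165 -0.1967  0.1764] F [0.2 1.1 0.1] q [-0.54  0.41  1.65  0.33  0.72 -2.31] grip 0.247
dp(tool now) [ 0.0017 -0.0023  0.0031] dp(target axes) [ 0.0017 -0.0023  0.0031] twist [ 0.    -0.001 -0.004]
[-0.19671622  0.63330367 -0.10044489]
```

servo_tool --plan '[{"jaw": 0.015,"dp": [-0.0139,-0.0104,0],"twist": [0,0,0]},{"jaw": 0.015,"dp": [-0.0094,-0.0146,0],"twist": [0,0,0]},{"jaw": 0.015,"dp": [-0.0039,-0.0169,0],"twist": [0,0,0]}]'

```text
time_s: 4.0
tool_pos: [0.5792, -0.2253, 0.159]
orientation: [0.154, 0.692, 0.689, 0.154]
wrist_force: [3.5, 3.0, -0.6]
grip_width: 0.232
```

```bash
python3 -c "
from h import *
s,t,Rc=tool();print(B@t,B@s['wrist_force'],s['q'],(Rc.inv()*RT).as_rotvec())"
```

```text
[-0.22525295  0.59211773 -0.10048537] [ 3.00670725  2.91755103 -1.97837612] [-0.62279071  0.39798752  1.73808982  0.40260216  0.68101972 -2.46253233] [ 0.00270306  0.00133109 -0.00407339]
```

servo_tool --plan '[{"jaw": 0.015,"dp": [0.0021,-0.0172,0],"twist": [0,0,0]},{"jaw": 0.015,"dp": [0.0079,-0.0155,0],"twist": [0,0,0]},{"jaw": 0.015,"dp": [0.0127,-0.0118,0],"twist": [0,0,0]},{"jaw": 0.015,"dp": [0.016,-0.0068,0],"twist": [0,0,0]},{"jaw": 0.015,"dp": [0.0173,-0.0009,0],"twist": [0,0,0]}]'

```text
time_s: 4.5
tool_pos: [0.5306, -0.168, 0.136]
orientation: [0.152, 0.692, 0.688, 0.153]
wrist_force: [8.9, -3.6, -5.9]
grip_width: 0.235
```

```bash
cat > s.py <<'E'
from h import *
s,t,Rc=tool();print((B@t).round(4),'F',(B@s['wrist_force']).round(1),s['q'].round(2),(Rc.inv()*RT).as_rotvec().round(3),s['grip_width'])
E
python3 s.py
```

```text
[-0.168   0.5384 -0.1008] F [-3.6  5.6 -9.1] [-0.58  0.32  1.94  0.45  0.55 -2.49] [-0.     0.    -0.006] 0.23530237376604807
```

servo_tool --plan '[{"jaw": 0.015,"dp": [0.0166,0.0051,0],"twist": [0,0,0]},{"jaw": 0.015,"dp": [0.0139,0.0104,0],"twist": [0,0,0]},{"jaw": 0.015,"dp": [0.0094,0.0146,0],"twist": [0,0,0]},{"jaw": 0.015,"dp": [0.0039,0.0169,0],"twist": [0,0,0]},{"jaw": 0.015,"dp": [-0.0021,0.0172,0],"twist": [0,0,0]}]'

```text
time_s: 5.0
tool_pos: [0.5898, -0.1273, 0.1637]
orientation: [0.153, 0.692, 0.689, 0.152]
wrist_force: [-7.4, -16.6, -3.2]
grip_width: 0.236
```

```bash
python3 s.py
```

```text
[-0.1273  0.6038 -0.1007] F [-16.6  -8.    0.2] [-0.43  0.35  1.8   0.31  0.62 -2.22] [-0.001  0.002 -0.003] 0.2359801887125488
```

servo_tool --plan '[{"jaw": 0.015,"dp": [-0.0099,0.0155,0],"twist": [0,0,0]},{"jaw": 0.015,"dp": [-0.0127,0.0118,0],"twist": [0,0,0]},{"jaw": 0.015,"dp": [-0.016,0.0068,0],"twist": [0,0,0]},{"jaw": 0.015,"dp": [-0.0173,0.0009,0],"twist": [0,0,0]},{"jaw": 0.015,"dp": [-0.0166,-0.0051,0],"twist": [0,0,0]}]'

```text
time_s: 5.5
tool_pos: [0.616, -0.1984, 0.1761]
orientation: [0.151, 0.692, 0.689, 0.154]
wrist_force: [-10.2, 5.9, 6.1]
grip_width: 0.23
```

```bash
python3 s.py
```

```text
[-0.1984  0.6327 -0.1005] F [ 5.9 -6.7  9.9] [-0.54  0.42  1.65  0.34  0.73 -2.32] [-0.002 -0.003 -0.004] 0.2301765477467793
```

servo_tool --plan '[{"jaw": 0.015,"dp": [-0.0139,-0.0104,0],"twist": [0,0,0]},{"jaw": 0.015,"dp": [-0.0094,-0.0146,0],"twist": [0,0,0]},{"jaw": 0.015,"dp": [-0.0039,-0.0169,0],"twist": [0,0,0]}]'

```text
time_s: 5.8
tool_pos: [0.5781, -0.2255, 0.1584]
orientation: [0.152, 0.692, 0.689, 0.154]
wrist_force: [-0.5, 8.9, 3.2]
grip_width: 0.233
```

```bash
python3 s.py
```

```text
[-0.2255  0.5909 -0.1006] F [8.9 0.9 3.1] [-0.63  0.4   1.74  0.4   0.69 -2.47] [ 0.    -0.002 -0.005] 0.23347041034195168
```

servo_tool --plan '[{"jaw": 0.015,"dp": [0.0021,-0.0172,0],"twist": [0,0,0]},{"jaw": 0.015,"dp": [0.0079,-0.0155,0],"twist": [0,0,0]},{"jaw": 0.015,"dp": [0.0127,-0.0118,0],"twist": [0,0,0]},{"jaw": 0.015,"dp": [0.016,-0.0068,0],"twist": [0,0,0]},{"jaw": 0.015,"dp": [0.0173,-0.0009,0],"twist": [0,0,0]}]'

```text
time_s: 6.3
tool_pos: [0.5305, -0.1697, 0.1359]
orientation: [0.152, 0.692, 0.689, 0.153]
wrist_force: [6.5, -3.1, -5.0]
grip_width: 0.231
```

servo_tool --plan '[{"jaw": 0.015,"dp": [0.0166,0.0051,0],"twist": [0,0,0]},{"jaw": 0.015,"dp": [0.0139,0.0104,0],"twist": [0,0,0]},{"jaw": 0.015,"dp": [0.0094,0.0146,0],"twist": [0,0,0]},{"jaw": 0.015,"dp": [0.0039,0.0169,0],"twist": [0,0,0]},{"jaw": 0.015,"dp": [-0.0021,0.0172,0],"twist": [0,0,0]}]'

```text
time_s: 6.8
tool_pos: [0.5893, -0.1274, 0.1635]
orientation: [0.151, 0.692, 0.69, 0.153]
wrist_force: [-5.2, -8.3, -1.7]
grip_width: 0.231
```

```bash
python3 s.py
```

```text
[-0.1274  0.6032 -0.1007] F [-8.3 -5.4  0.7] [-0.44  0.35  1.8   0.31  0.62 -2.23] [-0.002 -0.002 -0.003] 0.23117543260903814
```

servo_tool --plan '[{"jaw": 0.015,"dp": [-0.0079,0.0155,0],"twist": [0,0,0]},{"jaw": 0.015,"dp": [-0.0127,0.0118,0],"twist": [0,0,0]},{"jaw": 0.015,"dp": [-0.016,0.0068,0],"twist": [0,0,0]},{"jaw": 0.015,"dp": [-0.0173,0.0009,0],"twist": [0,0,0]},{"jaw": 0.015,"dp": [-0.0166,-0.0051,0],"twist": [0,0,0]}]'

```text
time_s: 7.3
tool_pos: [0.616, -0.1984, 0.1761]
orientation: [0.151, 0.691, 0.689, 0.154]
wrist_force: [-9.6, 4.8, 5.0]
grip_width: 0.237
```

```bash
python3 s.py; python3 -c "
from h import *
from station import read_camera
for nm in('top','scene'):
    im,d=read_camera(nm);cv2.imwrite(f'pics/{nm}2.png',im);np.save(f'pics/{nm}2.npy',d)
    for k in('0','2'):
        W=cloud(nm,np.load(f'pics/{nm}{k}.npy'));m=(abs(W[...,2]-.159)<.005)&(np.hypot(W[...,0]-.647,W[...,1]-.073)<.1)
        P=W[m];x=P.mean(0);print(nm,k,m.sum(),x.round(4),((P.min(0)+P.max(0))/2).round(4),'theta',(np.pi*.75-np.arctan2(*(x[:2]-[.647,.073])[::-1])).round(3))
"
```

```text
[-0.1984  0.6327 -0.1005] F [ 4.8 -6.6  8.6] [-0.54  0.42  1.65  0.34  0.73 -2.32] [-0.002 -0.003 -0.004] 0.23684094211892812
top 0 185 [0.6003 0.1187 0.159 ] [0.6001 0.1183 0.1589] theta -0.011
top 2 185 [0.5838 0.0889 0.1594] [0.5841 0.0878 0.159 ] theta -0.54
scene 0 154 [0.6038 0.1194 0.1599] [0.6025 0.1203 0.1595] theta 0.036
scene 2 153 [0.5865 0.0898 0.1598] [0.5853 0.0903 0.159 ] theta -0.515
```

The canister has come round 0.53 rad, which matches two turns, and about 6 rad of wheel remains. I'll do 16 more steps (5.6 rad) and then measure.

servo_tool --plan '[{"jaw": 0.015,"dp": [-0.0139,-0.0104,0],"twist": [0,0,0]},{"jaw": 0.015,"dp": [-0.0094,-0.0146,0],"twist": [0,0,0]},{"jaw": 0.015,"dp": [-0.0039,-0.0169,0],"twist": [0,0,0]},{"jaw": 0.015,"dp": [0.0021,-0.0172,0],"twist": [0,0,0]},{"jaw": 0.015,"dp": [0.0079,-0.0155,0],"twist": [0,0,0]}]'

```text
time_s: 7.9
tool_pos: [0.5488, -0.2161, 0.1447]
orientation: [0.153, 0.692, 0.688, 0.154]
wrist_force: [9.3, 6.8, -0.6]
grip_width: 0.231
```

servo_tool --plan '[{"jaw": 0.015,"dp": [0.0127,-0.0118,0],"twist": [0,0,0]},{"jaw": 0.015,"dp": [0.016,-0.0068,0],"twist": [0,0,0]},{"jaw": 0.015,"dp": [0.0173,-0.0009,0],"twist": [0,0,0]},{"jaw": 0.015,"dp": [0.0166,0.0051,0],"twist": [0,0,0]},{"jaw": 0.015,"dp": [0.0139,0.0104,0],"twist": [0,0,0]}]'

```text
time_s: 8.4
tool_pos: [0.5447, -0.1387, 0.1425]
orientation: [0.152, 0.692, 0.689, 0.153]
wrist_force: [2.8, -5.5, -4.4]
grip_width: 0.23
```

servo_tool --plan '[{"jaw": 0.015,"dp": [0.0094,0.0146,0],"twist": [0,0,0]},{"jaw": 0.015,"dp": [0.0039,0.0169,0],"twist": [0,0,0]},{"jaw": 0.015,"dp": [-0.0021,0.0172,0],"twist": [0,0,0]},{"jaw": 0.015,"dp": [-0.0079,0.0155,0],"twist": [0,0,0]},{"jaw": 0.015,"dp": [-0.0127,0.0118,0],"twist": [0,0,0]}]'

```text
time_s: 8.9
tool_pos: [0.6141, -0.1484, 0.1751]
orientation: [0.151, 0.691, 0.69, 0.153]
wrist_force: [-10.1, -3.4, 1.2]
grip_width: 0.232
```

servo_tool --plan '[{"jaw": 0.015,"dp": [-0.016,0.0068,0],"twist": [0,0,0]},{"jaw": 0.015,"dp": [0,0,0],"twist": [0,0,0]}]'

```text
time_s: 9.1
tool_pos: [0.6203, -0.1669, 0.1781]
orientation: [0.153, 0.692, 0.689, 0.153]
wrist_force: [-3.4, -2.5, 2.0]
grip_width: 0.235
```

```bash
python3 s.py; python3 -c "
from h import *
from station import read_camera
from scipy.optimize import least_squares as LS
for nm in('top','scene'):
    im,d=read_camera(nm);cv2.imwrite(f'pics/{nm}3.png',im);np.save(f'pics/{nm}3.npy',d)
    Q=[]
    for k in '023':
        W=cloud(nm,np.load(f'pics/{nm}{k}.npy'));m=(abs(W[...,2]-.159)<.005)&(np.hypot(W[...,0]-.647,W[...,1]-.073)<.1)
        P=W[m];c,r=cv2.minEnclosingCircle(P[:,:2].astype('float32'));Q.append((P[:,:2].mean(0)+c)/2)
        k2=(abs(W[...,2]-.149)<.006)&(np.hypot(W[...,0]-.4675,W[...,1]-.0733)<.025);kn=W[k2][:,:2]
        print(nm,k,Q[-1].round(4),'knob',len(kn),kn.mean(0).round(4))
    Q=np.array(Q)
    def f(p): a=p[2]+np.array([0,4*np.pi/24,4*np.pi/24+p[3]]);return (np.c_[p[0]+.066*np.cos(a),p[1]+.066*np.sin(a)]-Q).ravel()
    r=LS(f,[.647,.073,2.35,.23]);print(r.x.round(4),'final ang-pi',(r.x[2]+np.pi/6+r.x[3]-np.pi).round(4),abs(r.fun).max().round(4))
    a=np.arctan2(*(r.x[:2]-kn.mean(0))[::-1]);print('bolt line yaw',a.round(4))
im=cv2.imread('pics/top3.png');a=cv2.resize(im[130:240,215:300],None,fx=5,fy=5,interpolation=2)
b=cv2.imread('pics/scene3.png')[200:300,280:370];cv2.imwrite('pics/c3.png',np.hstack([cv2.resize(a,(370,480)),cv2.resize(b,(430,480),interpolation=2)]))
"
```

```text
[-0.1669  0.6375 -0.1005] F [-2.5 -2.2  3.3] [-0.48  0.4   1.67  0.3   0.7  -2.24] [-0.001  0.001 -0.005] 0.234639076898566
top 0 [0.6004 0.1187] knob 45 [0.4675 0.0733]
top 2 [0.5839 0.0888] knob 44 [0.4673 0.0734]
top 3 [0.5822 0.0735] knob 45 [0.4676 0.0734]
[0.6481 0.0732 2.3792 0.234 ] final ang-pi -0.0049 0.0001
bolt line yaw -0.0011
scene 0 [0.6027 0.1197] knob 36 [0.4708 0.0744]
scene 2 [0.5859 0.0892] knob 36 [0.4714 0.0738]
scene 3 [0.5844 0.0749] knob 36 [0.471  0.0737]
[0.6503 0.0739 2.3807 0.2232] final ang-pi -0.0141 0.0002
bolt line yaw 0.001
```

View pics/c3.png

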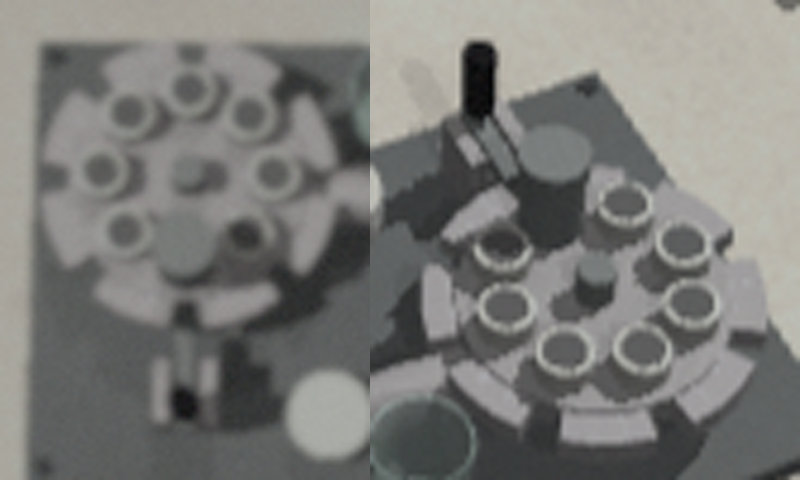

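The canister is only about 0.005–0.014 rad short in both views. One small extra nudge of about 10° of wheel, then open and withdraw along the axis.

servo_tool --plan '[{"jaw": 0.015,"dp": [-0.008,0.001,0],"twist": [0,0,0]},{"jaw": 0.015,"dp": [0,0,0],"twist": [0,0,0]},{"jaw": 0.05,"dp": [0,0,0],"twist": [0,0,0]},{"jaw": 0.05,"dp": [0,0,0],"twist": [0,0,0]},{"jaw": 0.05,"dp": [0,0,0],"twist": [0,0,0]}]'

```text
time_s: 9.7
tool_pos: [0.6216, -0.173, 0.1783]
orientation: [0.152, 0.692, 0.689, 0.154]
wrist_force: [0.5, -1.5, -0.8]
grip_width: 0.447
```

servo_tool --plan '[{"jaw": 0.05,"dp": [0,0,-0.02],"twist": [0,0,0]},{"jaw": 0.05,"dp": [0,0,-0.03],"twist": [0,0,0]},{"jaw": 0.05,"dp": [0,0,-0.04],"twist": [0,0,0]},{"jaw": 0.05,"dp": [0,-0.04,-0.03],"twist": [0,0,0]},{"jaw": 0.05,"dp": [0,-0.04,-0.02],"twist": [0,0,0]}]'

```text
time_s: 10.2
tool_pos: [0.4894, -0.1728, 0.2735]
orientation: [0.154, 0.691, 0.689, 0.154]
wrist_force: [0.0, -0.6, 0.5]
grip_width: 0.544
```

```bash
python3 s.py; python3 -c "
from h import *
from station import read_camera
for nm in('top','scene'):
    im,d=read_camera(nm);cv2.imwrite(f'pics/{nm}4.png',im);W=cloud(nm,d)
    m=(abs(W[...,2]-.159)<.005)&(np.hypot(W[...,0]-.647,W[...,1]-.073)<.1)
    P=W[m];c,r=cv2.minEnclosingCircle(P[:,:2].astype('float32'));q=(P[:,:2].mean(0)+c)/2
    print(nm,len(P),q.round(4))
err(np.array([.442,.0735,.25]),RT);err(np.array([.442,.0735,.1805]),RT)
"
```

```text
[-0.1728  0.5591  0.0412] F [-0.6  0.2  0.4] [-0.65  0.08  1.82  0.33  0.91 -2.38] [ 0.003  0.001 -0.002] 0.5443822490615129
top 182 [0.5822 0.0728]
scene 149 [0.5853 0.0751]
t 10.3 tcp [ 0.486  -0.1718  0.2716] F [-0.5 -0.2  0. ] q [-0.65  0.08  1.82  0.33  0.91 -2.38] grip 0.548
dp(tool now) [ 0.245  -0.0503  0.0012] dp(target axes) [ 0.2453 -0.0491  0.001 ] twist [-0.001 -0.001 -0.005]
t 10.3 tcp [ 0.486  -0.1718  0.2716] F [-0.5 -0.2  0. ] q [-0.65  0.08  1.82  0.33  0.91 -2.38] grip 0.548
dp(tool now) [ 0.2449 -0.0796  0.0643] dp(target axes) [ 0.2453 -0.0784  0.064 ] twist [-0.001 -0.001 -0.005]
```

The canister y is 0.0728 and the bolt line y is 0.0733, so they are aligned. Over to the bolt knob.

servo_tool --plan '[{"jaw": 0.05,"dp": [0.03,-0.009,0],"twist": [0,0,0]},{"jaw": 0.05,"dp": [0.035,-0.01,0],"twist": [0,0,0]},{"jaw": 0.05,"dp": [0.035,-0.01,0],"twist": [0,0,0]},{"jaw": 0.05,"dp": [0.035,-0.01,0],"twist": [0,0,0]},{"jaw": 0.05,"dp": [0.035,-0.01,0],"twist": [0,0,0]}]'

```text
time_s: 10.8
tool_pos: [0.446, -0.0013, 0.2514]
orientation: [0.153, 0.692, 0.689, 0.154]
wrist_force: [1.0, -0.9, -0.0]
grip_width: 0.545
```

servo_tool --plan '[{"jaw": 0.05,"dp": [0.035,0,0],"twist": [0,0,0]},{"jaw": 0.05,"dp": [0.035,0,0],"twist": [0,0,0]},{"jaw": 0.05,"dp": [0.005,-0.015,0.03],"twist": [0,0,0]},{"jaw": 0.05,"dp": [0,-0.015,0.03],"twist": [0,0,0]},{"jaw": 0.05,"dp": [0,0,0],"twist": [0,0,0]}]'

```text
time_s: 11.3
tool_pos: [0.4418, 0.0735, 0.1806]
orientation: [0.149, 0.692, 0.69, 0.151]
wrist_force: [-0.9, 0.2, 0.7]
grip_width: 0.549
```

```bash
python3 -c "
from h import *
from station import read_camera
err(np.array([.4755,.0735,.108]),RT)
im,d=read_camera('wrist');cv2.imwrite('pics/w5.png',im)"
```

```text
t 11.3 tcp [0.4418 0.0735 0.1806] F [-0.9  0.2  0.7] q [-0.01  0.05  2.14  0.01  0.52 -1.59] grip 0.549
dp(tool now) [-0.0001  0.0006  0.0801] dp(target axes) [ 0.     -0.0001  0.0801] twist [-0.008 -0.002 -0.003]
```

View pics/w5.png

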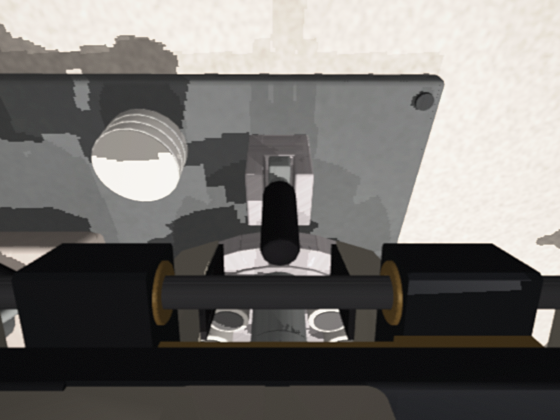

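The knob at (279,220) is centred between the fingers. Descend and close.

servo_tool --plan '[{"jaw": 0.05,"dp": [0,0,0.03],"twist": [0,0,0]},{"jaw": 0.05,"dp": [0,0,0.03],"twist": [0,0,0]},{"jaw": 0.05,"dp": [0,0,0.02],"twist": [0,0,0]},{"jaw": 0.015,"dp": [0,0,0],"twist": [0,0,0]},{"jaw": 0.015,"dp": [0,0,0],"twist": [0,0,0]}]' --squeeze 15

```text
time_s: 11.85
tool_pos: [0.4791, 0.0724, 0.1132]
orientation: [0.153, 0.692, 0.689, 0.154]
wrist_force: [0.3, -0.2, 0.6]
grip_width: 0.416
```

servo_tool --plan '[{"jaw": 0.015,"dp": [0,0,0],"twist": [0,0,0]},{"jaw": 0.015,"dp": [0,0,0],"twist": [0,0,0]}]'

```text
time_s: 12.05
tool_pos: [0.4789, 0.0741, 0.1137]
orientation: [0.153, 0.692, 0.688, 0.156]
wrist_force: [2.2, 30.4, -1.3]
grip_width: 0.262
```

```bash
python3 -c "
from h import *
err(np.array([.5005,.0735,.108]),RT)"
```

```text
t 12.05 tcp [0.4789 0.0741 0.1137] F [ 2.2 30.4 -1.3] q [-0.01  0.24  2.16  0.02  0.3  -1.6 ] grip 0.262
dp(tool now) [-0.0005  0.0172  0.0143] dp(target axes) [-0.0006  0.0172  0.0143] twist [ 0.004 -0.003 -0.005]
```

The wrist joint q5 is near its limit, so the tool stopped about 6 mm short, and the grip is slightly off-centre (30 N sideways). I'll relieve that, make the tool a little steeper, and start pushing.

servo_tool --plan '[{"jaw": 0.015,"dp": [0.001,0,0],"twist": [0.06,0,0]},{"jaw": 0.015,"dp": [0.001,0.0,0],"twist": [0.07,0,0]},{"jaw": 0.015,"dp": [0,0,0],"twist": [0,0,0]}]'

```text
time_s: 12.35
tool_pos: [0.4787, 0.0751, 0.1129]
orientation: [0.107, 0.7, 0.698, 0.109]
wrist_force: [-2.3, 2.7, 3.8]
grip_width: 0.258
```

```bash
python3 -c "
from h import *
err(np.array([.5005,.0735,.108]),RT)"
```

```text
t 12.35 tcp [0.4787 0.0751 0.1129] F [-2.3  2.7  3.8] q [-0.    0.28  2.05  0.01  0.51 -1.58] grip 0.258
dp(tool now) [-0.0015  0.0193  0.0112] dp(target axes) [-0.0016  0.0177  0.0136] twist [-0.13  -0.002 -0.004]
```

servo_tool --plan '[{"jaw": 0.015,"dp": [0,0.0043,0.0014],"twist": [0,0,0]},{"jaw": 0.015,"dp": [0,0.0043,0.0014],"twist": [0,0,0]},{"jaw": 0.015,"dp": [0,0.0043,0.0014],"twist": [0,0,0]},{"jaw": 0.015,"dp": [0,0,0],"twist": [0,0,0]}]'

```text
time_s: 12.75
tool_pos: [0.4928, 0.075, 0.113]
orientation: [0.109, 0.7, 0.697, 0.11]
wrist_force: [1.3, 5.3, 2.0]
grip_width: 0.26
```

servo_tool --plan '[{"jaw": 0.015,"dp": [0,0.0043,0.0014],"twist": [0,0,0]},{"jaw": 0.015,"dp": [0,0.003,0.001],"twist": [0,0,0]},{"jaw": 0.015,"dp": [0,0,0],"twist": [0,0,0]}]'

```text
time_s: 13.05
tool_pos: [0.5005, 0.0749, 0.1129]
orientation: [0.109, 0.7, 0.697, 0.11]
wrist_force: [0.2, 5.9, 2.8]
grip_width: 0.255
```

```bash
python3 -c "
from h import *
from station import read_camera
err(np.array([.5005,.0735,.108]),RT)
im,d=read_camera('scene');W=cloud('scene',d)
k=(abs(W[...,2]-.149)<.006)&(np.hypot(W[...,0]-.485,W[...,1]-.0733)<.04)&(im.max(2)<60);print(k.sum(),W[k].mean(0))
cv2.imwrite('pics/s6.png',cv2.resize(im[200:300,260:370],None,fx=5,fy=5))"
```

```text
t 13.05 tcp [0.5005 0.0749 0.1129] F [0.2 5.9 2.8] q [-0.01  0.31  2.    0.01  0.52 -1.58] grip 0.255
dp(tool now) [-0.0014 -0.0015  0.0047] dp(target axes) [-0.0014 -0.0021  0.0045] twist [-0.125 -0.002 -0.004]
36 [0.49711503 0.07686947 0.14973724]
```

The bolt has entered well past the rim stop, with no end-stop force yet. Pushing on to the stop.

servo_tool --plan '[{"jaw": 0.015,"dp": [0,0.0025,0.0008],"twist": [0,0,0]},{"jaw": 0.015,"dp": [0,0,0],"twist": [0,0,0]}]'

```text
time_s: 13.3
tool_pos: [0.502, 0.0749, 0.1128]
orientation: [0.108, 0.7, 0.697, 0.11]
wrist_force: [-5.6, 4.5, 9.8]
grip_width: 0.255
```

servo_tool --plan '[{"jaw": 0.015,"dp": [0,0.0025,0.0008],"twist": [0,0,0]},{"jaw": 0.015,"dp": [0,0,0],"twist": [0,0,0]}]'

```text
time_s: 13.5
tool_pos: [0.503, 0.075, 0.1123]
orientation: [0.107, 0.7, 0.698, 0.108]
wrist_force: [-12.2, 4.2, 14.0]
grip_width: 0.259
```

```bash
python3 -c "
from h import *
from station import read_camera
err(np.array([.5005,.0735,.108]),RT)
for nm in('scene','top'):
  im,d=read_camera(nm);W=cloud(nm,d)
  k=(abs(W[...,2]-.149)<.006)&(np.hypot(W[...,0]-.49,W[...,1]-.0733)<.03)&(im.max(2)<60);print(k.sum(),W[k].mean(0))"
```

```text
t 13.5 tcp [0.503  0.075  0.1123] F [-12.2   4.2  14. ] q [-0.    0.31  1.99  0.01  0.53 -1.58] grip 0.259
dp(tool now) [-0.0015 -0.0036  0.0033] dp(target axes) [-0.0015 -0.004   0.0028] twist [-0.131 -0.002 -0.004]
35 [0.49777244 0.07670798 0.14955167]
0 [nan nan nan]<string>:7: RuntimeWarning: Mean of empty slice.
  ret = um.true_divide(
```

The force rose to 12 N and the knob stopped, so it is at the end stop. Open, withdraw, and check.

servo_tool --plan '[{"jaw": 0.05,"dp": [0,0,0],"twist": [0,0,0]},{"jaw": 0.05,"dp": [0,0,0],"twist": [0,0,0]},{"jaw": 0.05,"dp": [0,0,0],"twist": [0,0,0]},{"jaw": 0.05,"dp": [0,0,-0.02],"twist": [0,0,0]},{"jaw": 0.05,"dp": [0,0,-0.04],"twist": [0,0,0]}]'

```text
time_s: 14.1
tool_pos: [0.4853, 0.0741, 0.167]
orientation: [0.105, 0.701, 0.698, 0.106]
wrist_force: [1.1, 0.2, 0.5]
grip_width: 0.54
```

servo_tool --plan '[{"jaw": 0.05,"dp": [0,0,-0.04],"twist": [0,0,0]},{"jaw": 0.05,"dp": [0,-0.02,-0.03],"twist": [0,0,0]},{"jaw": 0.05,"dp": [0,-0.03,-0.02],"twist": [0,0,0]},{"jaw": 0.05,"dp": [0,-0.03,0],"twist": [0,0,0]},{"jaw": 0.05,"dp": [0,0,0],"twist": [0,0,0]}]'

```text
time_s: 14.6
tool_pos: [0.3798, 0.0747, 0.2296]
orientation: [0.106, 0.7, 0.698, 0.108]
wrist_force: [0.3, -0.2, 1.4]
grip_width: 0.547
```

```bash
python3 s.py; python3 -c "
from h import *
from station import read_camera
o=[]
for nm in('scene','top'):
  im,d=read_camera(nm);W=cloud(nm,d)
  k=(abs(W[...,2]-.149)<.006)&(np.hypot(W[...,0]-.485,W[...,1]-.0733)<.035)&(im.max(2)<60);print(nm,'knob',k.sum(),W[k].mean(0).round(4))
  m=(abs(W[...,2]-.159)<.005)&(np.hypot(W[...,0]-.647,W[...,1]-.073)<.1);print('can',m.sum(),W[m].mean(0).round(4))
  o.append(cv2.resize(im[195:320,215:370] if nm=='scene' else im[125:250,210:365],(400,323),interpolation=2))
cv2.imwrite('pics/f.png',np.hstack(o))"
```

```text
[0.0747 0.4413 0.0478] F [-0.2  0.8  1.1] [-0.01 -0.09  2.07  0.    0.86 -1.58] [-0.132 -0.001 -0.004] 0.5470227959337363
scene knob 27 [0.4985 0.0728 0.1496]
can 148 [0.5848 0.0735 0.1597]
top knob 36 [0.4906 0.0734 0.1483]
can 179 [0.5814 0.073  0.1593]
```

View pics/f.png

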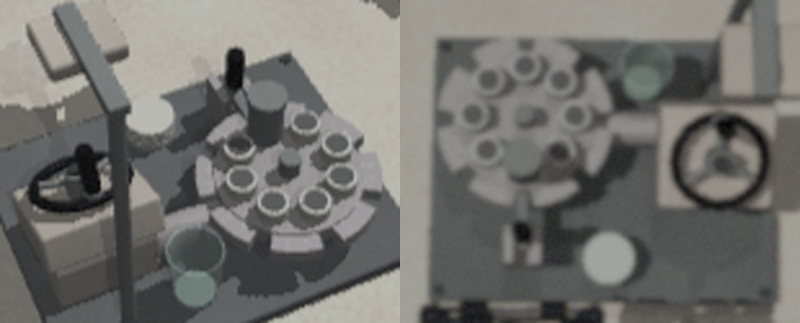

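The knob is in the notch and the canister is in line with it. The two travel readings disagree (23 and 27 mm), so I'll repeat them with the same mask on both the before and after images.

```bash
python3 -c "
from h import *
from station import read_camera
for nm in('scene','top'):
  r=[]
  for im,d in((cv2.imread(f'pics/{nm}3.png'),np.load(f'pics/{nm}3.npy')),read_camera(nm)):
    W=cloud(nm,d);k=(W[...,2]>.138)&(W[...,2]<.156)&(np.hypot(W[...,0]-.483,W[...,1]-.0733)<.045)&(W[...,0]<.54)
    P=W[k];r.append([len(P),*np.median(P,0),P[:,0].min(),P[:,0].max()])
    k=k&(im.max(2)<90);v,u=np.nonzero(k);q=ray(nm,u.mean(),v.mean(),.147);r[-1]+=list(q[:2])
  print(nm,np.array(r).round(4).tolist())"
```

```text
scene [[42.0, 0.4727, 0.0744, 0.1496, 0.4595, 0.4834, 0.4725, 0.0733], [41.0, 0.4989, 0.0732, 0.1498, 0.4853, 0.5093, 0.4989, 0.0739]]
top [[45.0, 0.4671, 0.0728, 0.1485, 0.4575, 0.4799, 0.4674, 0.0734], [45.0, 0.4924, 0.0729, 0.1492, 0.4825, 0.5027, 0.4927, 0.0731]]
```

With identical masks the travel reads 25.3 mm (top) and 26.2 mm (scene), so the bolt is fully home at 25 mm. Handing in.

```bash
python3 -c "
from station import ticket
print(ticket.hand_in())"
```

```text
the job is handed in; nothing more can be done
None
```

The job is done and handed in at about 15 s of robot time. I cranked the handwheel about 2.9 turns clockwise with the gripper leaning along its axis. That put the canister in line with the bolt. I then gripped the knob, pushed the bolt home, let go and withdrew.

**Last checks:**
- **Canister:** its y is 0.073, against 0.0733 for the bolt line, so it stands in line to well under the bolt's tolerance.
- **Bolt:** travel reads 25.3 mm (top camera) and 26.2 mm (scene camera), against 25 mm nominal. The push also met a clear end stop at 12 N.
- **Other objects:** in the final picture the dishes and beaker look unmoved. The arm never went near the racks, bottles or box, and the gripper was clear of everything at the end.

**What went less well:**
- A first travel check with inconsistent masks gave 23 and 27 mm; repeating it with identical masks settled it.
- Gripping the knob, wrist joint 5 came close to its limit and a slightly off-centre grip put about 30 N sideways on the tool. I relieved both before pushing.

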